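Tap the die holder's wedge home

TASK

The steel wedge of the nearer die holder on the strap bench sticks out of its slot. Pick up the soft-faced mallet (white faces, black handle; not the steel hammer) by its handle and tap the wedge sideways into the slot, first with a short tap that drives it only part of the way, then, after drawing the mallet clear, with one or more further taps until its square flange is home against the holder and it advances no more. Never push the wedge with the gripper itself; lay the mallet down flat on the bench when done.

Things in the scene. Friction and masses are not known exactly. Their poses are not given: they have to be found in the camera images.
- mallet_grip (a point): Where to hold the mallet: mid handle, its balance point, 18 mm above the bench as it lies. x points along the handle to the head, z up. Handle black, flat-sided, 24 mm wide, 28 mm high, with the head 55 mm ahead and an end knob 36 mm high about 110 mm behind. Mallet about 280 g. A steel hammer (bystander) lies about 150 mm beside it, on either side.
- mallet_head (a point): Centre of the mallet's head, 55 mm along x from the grip point, 18 mm above the bench as it lies. The head is a cylinder 36 mm in diameter, 80 mm long across the handle (along y): its two white striking faces are 40 mm from this point along +y and -y. Either face may strike.
- wedge_butt (a point): Centre of the struck face of the wedge's steel flange (46 mm square, 16 mm thick), 50 mm above the bench. y: level direction in which it is driven, into the holder; x level across it, z up. 120 mm before this face (-y) is clear. Holder: black steel bed 170 x 130 mm, 14 mm thick, cheeks 80 mm high. A like holder further left (+y) has its wedge home already.
- wedge (a joint): How far the wedge has been driven, in m, along y of wedge_butt: 0.006 to 0.016 at the start, 0.040 when home, flange against the cheeks (hard stop). It slides against about 2.5 N of friction and stays where it is left. Pressing on at the stop turns the mallet in the grip: grip firmly.
Things that resemble listed ones, but are neither listed nor needed, are in the scene too. Of the things that look like the part that bears mallet_grip, the middle-sized one is meant.

How it is judged:
By the outcome, as a careful person would: the job done as asked, in the order asked, and still so for the second after the job is handed in, with the robot touching nothing.
It also fails if it takes over 43 s, if anything falls off the work surface, if the arm or the gripper's body presses on something with over 40 N, if the wrist force passes 120 N, or if a joint passes its speed limit or range.

ROBOT

A 7-joint arm with a two-finger parallel gripper is mounted at the origin on the work surface. World frame = base frame: x ahead of the robot, y to its left, z up, the work surface at z = 0. Lengths are in mm, angles in rad, forces in N, time in s.
With the tool pointing down it reaches from about 400 to 900 mm from the base axis. Payload 5.5 kg.
Tool frame: the origin (TCP) lies at the very end of the fingers, on their centre line; the grasp point (between the pads) lies 19 mm behind it; z points along the fingers, y is the direction in which the jaws open and shut (so a half turn about z gives the same grasp; the last joint's range is limited). The gripper opens to 92 mm and grips with 3 to 60 N. Pads are 19 mm wide; open, the fingers measure 130 mm over their backs; the gripper's body (75 mm by 190 mm) begins 47 mm behind the grasp point.
Start: joints at [-0.996, 0.501, -0.427, 1.55, 0.221, 1.138, -0.21], TCP at [199.364, 618.671, 226.729] pointing down, gripper open.
Joint ranges: [-2.88, 2.88], [-0.31, 2.03], [-1.54, 1.56], [0.2, 2.42], [-1.41, 4.55], [0.19, 2.02], [-2.57, 2.57]. Speed limits (rad/s): [2.57, 2.57, 3.14, 3.14, 3.14, 3.14, 3.14].

INTERFACE

Orientations are given as a rotation vector (axis times angle).
In Python, from bench import get_state, grab_frame, ticket, boxes_of gives the robot as it stands.
- The arm moves only by the tool move_arm, never from a script. Its argument "plan" is a list of rows, each an object with "dp": the shift along the world's x, y, z normalised to -1 to 1, where 1 is 0.12 m, a list of three; "rot": the turn, a rotation vector about the world's x, y, z normalised to -1 to 1, where 1 is pi/2 rad, a list of three; "jaw": the opening, from 0 (shut) to 1 (fully open). In form: [{"dp": [dx, dy, dz], "rot": [ax, ay, az], "jaw": jaw}, ...]. A call has 1 to 8 rows; each row is the pose to reach, as a shift and turn from the pose measured when the call began; what a row does not reach only later rows make up. A row lasts 1/12 s, in which the tool goes at most 41.7 mm and 7.16 degrees, less where a joint would pass 70% of its speed; a pose out of reach is approached as far as the arm can. A call with a number of a shift or a turn outside -1 to 1 is refused whole. A call with a gripper value outside its range is refused whole. The fingers move at their own pace and stop on an object; "squeeze" is the grip in N (left out, the last holds). Time passes only in rows, so rows that repeat a pose let the fingers close. It gives the time, the measured TCP pose, the force and the opening at its end, in the units of the state.
- get_state(): the state, without advancing time (a new reading comes with each control period).
- grab_frame(name): name is "side" or "top" or "wrist"; returns a dict with "frame" (420x560x3 uint8, red, green, blue), "z_map" (420x560 float32, mm along the optical axis (not along the pixel's ray), 0 where there is no reading), "fx", "fy", "cx", "cy" (pixels), "R" (3x3) and "t" (3): a world point X has camera coordinates R X + t. Camera axes: x right, y down, z forward; pixel columns grow to the right and rows downward; lengths in mm; the calibration is good to about 2 mm. A picture is of the moment at which its call begins.
- ticket.job_done(): hands the job in, once; it reports no verdict.
Trained networks look in the newest picture that a camera, given by its name, has taken for a name from the list of things; names that differ only in an ending like _2 or _b are one class to them, and where a whole thing is asked for, a point or a joint stands for the part that bears it (a point fixed in the world has none). Each returns a list of dicts, best first, with "p" (0 to 1); they miss things now and then, are a little off and sometimes report something else, mostly with a low value. They report only what shows in the picture. A call takes as long as a camera call. They do not tell look-alikes from the thing itself.
- boxes_of(name, camera): "box" ([left, top, width, height] in pixels, round what is visible of it).
The state is a dict: "time_s": time; "qpos": joint angles; "joint_velocities": joint speeds; "joint_torque": joint torques, N m; "tcp_pos": TCP position; "ee_rot": TCP orientation; "force": force on the tool from outside, world axes, zero at the start; "torque": the same for the moment, N m; "width": finger opening in mm.
Only numpy, scipy, OpenCV 4.12 (cv2) and the standard library are available. Lean on these libraries where they do the work, as an engineer would, in place of code of your own. Each camera call takes 0.05 s, during which the arm holds its last target. There are 200 camera calls.

## Working session

There is one attempt and no reset: what is moved stays moved. The work goes in short steps, Python scripts to look and compute and a tool call to move; the robot and the scene stay as the last step left them, time stands still between calls to the robot, and variables do not carry over. Pictures are saved under pics/ and viewed, on a budget of 10 in all, crops included, one or two more only if the job needs it, and the job is handed in when it is done.

Besides the shell and the picture viewer there is one more tool, called after "Emit:" as name(argument=value, ...) on one line, values as JSON. move_arm: Moves the arm, as the interface text tells. Scaled input: -1 to 1 covers 0.12 m each way for a shift and pi/2 rad each way for a turn. Its arguments: {"type":"object","properties":{"plan":{"type":"array","items":{"type":"object","properties":{"dp":{"type":"array","items":{"type":"number","minimum":-1,"maximum":1}},"rot":{"type":"array","items":{"type":"number","minimum":-1,"maximum":1}},"jaw":{"type":"number"}}}},"squeeze":{"type":"number"}},"required":["plan"]}

```bash
mkdir -p pics; cat > h.py <<'E'
import numpy as np,cv2
from bench import get_state,grab_frame,ticket,boxes_of
def world(f,u,v,z=None):
    z=f["z_map"][int(v),int(u)] if z is None else z
    c=np.array([(u-f["cx"])/f["fx"]*z,(v-f["cy"])/f["fy"]*z,z])
    return f["R"].T@(c-f["t"])
def cloud(f):
    z=f["z_map"];v,u=np.mgrid[:z.shape[0],:z.shape[1]]
    c=np.stack([(u-f["cx"])/f["fx"]*z,(v-f["cy"])/f["fy"]*z,z],-1)
    P=(c-np.array(f["t"]).ravel())@np.array(f["R"]);P[z==0]=np.nan
    return P
def save(f,n): cv2.imwrite("pics/"+n,f["frame"][:,:,::-1])
E
python3 - <<'E'
from h import *
s=get_state();print(s["time_s"],s["tcp_pos"],s["ee_rot"],s["width"])
ims=[]
for c in("top","side"):
    f=grab_frame(c);ims.append(f["frame"][:,:,::-1])
    np.savez(c+".npz",**f)
    for n in("mallet_grip","wedge","wedge_butt"):
        try:
          for b in boxes_of(n,c):
            l,t,w,h=b["box"];print(c,n,round(b["p"],2),np.round(b["box"]),world(f,l+w/2,t+h/2).round())
        except Exception as e: print(n,e)
cv2.imwrite("pics/a.png",ims[0]);cv2.imwrite("pics/b.png",ims[1])
E
```

```text
0.0 [199.24307054 617.95964336 225.66491366] [-4.87711611e-01 -3.10314092e+00  3.05275753e-03] 91.48604474291596
top mallet_grip 0.9 [323. 133.  41.  90.] [ 440. -241.    2.]
top mallet_grip 0.76 [337. 235.  92. 119.] [ 180. -321.   46.]
top mallet_grip 0.74 [153. 198.  57.  49.] [333. 123.  14.]
top wedge 0.87 [184. 108.  63.  27.] [548.  46.  79.]
top wedge_butt 0.75 [186. 105.  62.  30.] [555.  44.  65.]
side mallet_grip 0.85 [123. 256. 128.  92.] [ 177. -337.   39.]
side mallet_grip 0.79 [259. 241.  90.  32.] [ 441. -235.   29.]
side mallet_grip 0.63 [221. 170.  45.  25.] [331. 128.  18.]
side wedge 0.81 [322. 165.  18.  35.] [566.  10.  63.]
side wedge_butt 0.7 [320. 165.  17.  36.] [555.  -3.  72.]
```

View pics/a.png

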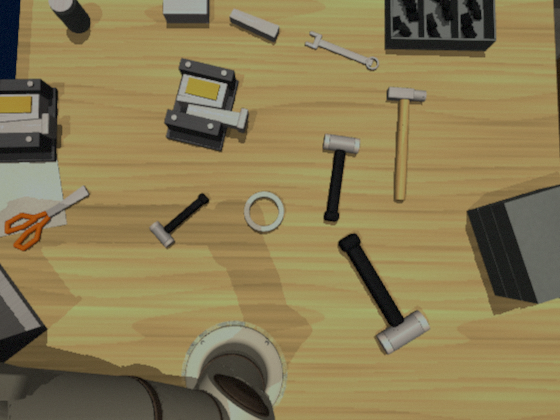

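View pics/b.png

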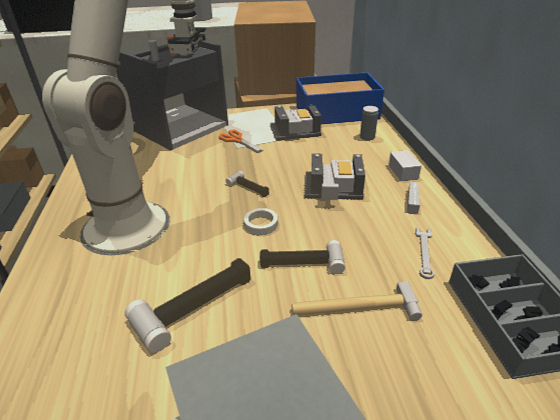

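The top view shows three black-handled mallets: small (180,220), middle (340,178) and large (385,295). The middle one has the steel hammer beside it at (405,145), which fits the description. The near holder is at (208,105), and its wedge flange sticks out at (240,118), so it is driven left (about +y). Next I measure both and take a confirming crop.

```bash
python3 - <<'E'
from h import *
f=dict(np.load("top.npz"));P=cloud(f);I=f["frame"].astype(int)
def rect(m,n):
    p=P[m][:,:2].astype(np.float32);r=cv2.minAreaRect(p);print(n,m.sum(),np.round(r[0]),np.round(r[1]),round(r[2],1),"z",np.nanpercentile(P[m][:,2],[5,50,95]).round())
    b=cv2.boxPoints(r);print(b.round().tolist())
def win(l,t,w,h):
    m=np.zeros(I.shape[:2],bool);m[t:t+h,l:l+w]=1;return m
fin=np.isfinite(P).all(-1);Z=np.nan_to_num(P[...,2],nan=-9)
w=win(320,128,45,100)&fin
print("bench z",np.median(P[win(270,60,40,60)&fin][:,2]))
for n,l in(("small",(148,190,65,60)),("mid",(318,128,46,100)),("large",(330,228,100,126))):
    rect(win(*l)&fin&(Z>12),n)
rect(w&(I.max(-1)<70)&(Z>12),"midhandle");rect(w&(I.max(-1)>110)&(Z>12),"midhead")
rect(win(155,50,110,110)&fin&(Z>70),"cheeks")
rect(win(225,95,30,45)&fin&(Z>40)&(I.min(-1)>110),"flange")
rect(win(180,95,70,45)&fin&(Z>40)&(I.min(-1)>110),"wedge")
g=dict(np.load("side.npz"));Q=cloud(g);
m=np.zeros((420,560),bool);m[176:198,322:338]=1
q=Q[m&np.isfinite(Q).all(-1)];print("side flange",np.percentile(q,[5,25,50,75,95],axis=0).round())
F=I[:,:,::-1].astype(np.uint8)
c=cv2.hconcat([cv2.resize(F[85:165,160:260],(400,320),interpolation=2),cv2.resize(F[120:230,280:417],(400,320),interpolation=2)])
s=g["frame"][:,:,::-1][140:215,290:384]
c=cv2.vconcat([c,cv2.hconcat([cv2.resize(s,(350,280),interpolation=2),np.zeros((280,450,3),np.uint8)])])
cv2.imwrite("pics/c.png",c)
E
```

```text
bench z -1.0885340948338487
small 758 [344. 125.] [ 59. 143.] 42.6 z [16. 22. 27.]
[[274.0, 158.0], [371.0, 53.0], [414.0, 92.0], [317.0, 197.0]]
mid 1377 [ 436. -221.] [ 80. 196.] 82.1 z [22. 31. 36.]
[[333.0, -247.0], [527.0, -274.0], [539.0, -195.0], [344.0, -168.0]]
large 2849 [ 190. -310.] [266. 109.] 31.2 z [28. 43. 49.]
[[47.0, -333.0], [104.0, -426.0], [332.0, -288.0], [275.0, -195.0]]
midhandle 822 [ 421. -215.] [ 54. 164.] 78.1 z [24. 31. 36.]
[[335.0, -224.0], [496.0, -258.0], [507.0, -205.0], [346.0, -171.0]]
midhead 435 [ 440. -220.] [ 80. 190.] 80.4 z [27. 33. 37.]
[[340.0, -243.0], [527.0, -275.0], [540.0, -196.0], [353.0, -164.0]]
cheeks 1676 [596.  60.] [170. 151.] 77.2 z [72. 78. 83.]
[[504.0, -6.0], [651.0, -40.0], [688.0, 126.0], [541.0, 159.0]]
flange 304 [557.   3.] [41. 49.] 1.8 z [60. 65. 74.]
[[536.0, 27.0], [538.0, -22.0], [578.0, -21.0], [577.0, 28.0]]
wedge 1094 [571.  53.] [ 79. 148.] 0.4 z [59. 63. 73.]
[[532.0, 126.0], [533.0, -21.0], [611.0, -21.0], [610.0, 127.0]]
side flange [[539. -23.  38.]
 [550. -19.  49.]
 [560. -15.  62.]
 [571.  25.  66.]
 [586.  45.  73.]]
```

View pics/c.png

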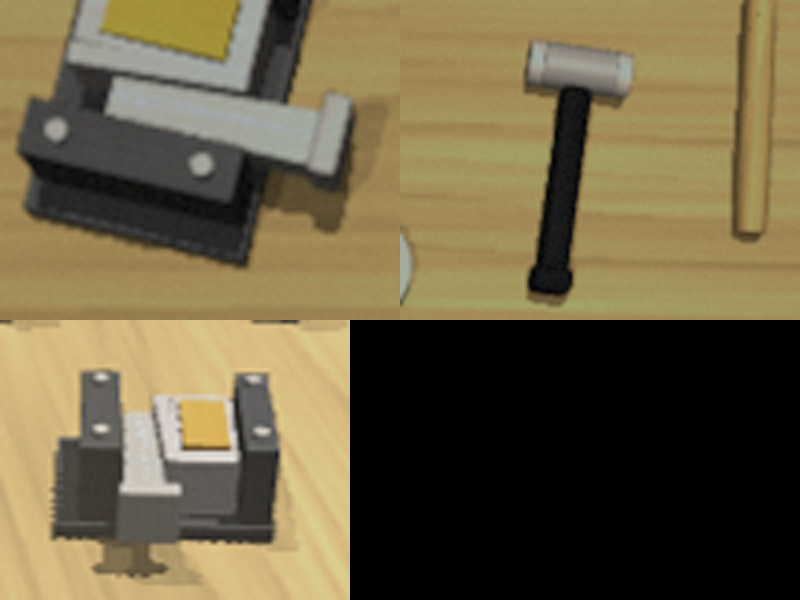

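The crop confirms it: the middle mallet lies with its head up, and the flange stands clear at the −y side. I start the arm over and refine the wedge frame at the same time.

Emit:
move_arm(plan=[{"dp": [0.3, -0.15, 0], "rot": [0, 0, 0], "jaw": 1}, {"dp": [0.6, -0.35, 0], "rot": [0, 0, 0.03], "jaw": 1}, {"dp": [0.85, -0.65, 0], "rot": [0, 0, 0.06], "jaw": 1}, {"dp": [1, -1, 0], "rot": [0, 0, 0.11], "jaw": 1}])

```text
time_s: 0.73
tcp_pos: [318.1, 507.3, 226.3]
ee_rot: [0.217, 3.133, 0.001]
force: [1.1, -0.6, -0.2]
width: 92.0
```

Emit:
move_arm(plan=[{"dp": [0.3, -0.33, 0], "rot": [0, 0, 0], "jaw": 1}, {"dp": [0.6, -0.66, 0], "rot": [0, 0, 0], "jaw": 1}, {"dp": [0.9, -1, 0], "rot": [0, 0, 0], "jaw": 1}])

```text
time_s: 0.98
tcp_pos: [401.0, 414.9, 226.6]
ee_rot: [0.217, 3.132, 0.002]
force: [0.4, -0.2, -0.7]
width: 91.3
```

Emit:
move_arm(plan=[{"dp": [0.1, -0.33, 0], "rot": [0, 0, 0], "jaw": 1}, {"dp": [0.2, -0.66, 0], "rot": [0, 0, 0], "jaw": 1}, {"dp": [0.3, -1, 0], "rot": [0, 0, 0], "jaw": 1}])

```text
time_s: 1.23
tcp_pos: [437.1, 295.0, 226.7]
ee_rot: [0.218, 3.132, 0.002]
force: [1.1, -0.2, -0.5]
width: 91.4
```

Emit:
move_arm(plan=[{"dp": [0, -0.33, 0], "rot": [0, 0, 0], "jaw": 1}, {"dp": [0, -0.66, 0], "rot": [0, 0, 0], "jaw": 1}, {"dp": [0, -1, 0], "rot": [0, 0, 0], "jaw": 1}])

```text
time_s: 1.48
tcp_pos: [437.0, 173.2, 226.9]
ee_rot: [0.218, 3.131, 0.003]
force: [0.5, 0.8, 0.9]
width: 91.7
```

```bash
python3 - <<'E'
from h import *
f=dict(np.load("top.npz"));P=cloud(f);g=dict(np.load("side.npz"));Q=cloud(g)
print("cam t top",(-f["R"].T@f["t"]).round(),"side",(-g["R"].T@g["t"]).round())
I=f["frame"].astype(int);
top=P[95:140,175:255].reshape(-1,3);col=I[95:140,175:255].reshape(-1,3)
k=(top[:,2]>69)&(top[:,2]<78)&(col.min(1)>100);t=top[k];print("flange top pts",k.sum(),t.min(0).round(),t.max(0).round(),cv2.minAreaRect(t[:,:2].astype(np.float32)))
k=(top[:,2]>77)&(col.max(1)<90);t=top[k];print("near cheek top",k.sum(),cv2.minAreaRect(t[:,:2].astype(np.float32)))
# flange struck face in side view: pixels crop box -> face
m=np.zeros((420,560),bool);m[186:196,323:337]=1
q=Q[m&np.isfinite(Q).all(-1)];q=q[(q[:,2]>28)&(q[:,2]<70)]
A=np.c_[q[:,0],q[:,2]*0+1];
for _ in range(4):
    s=np.linalg.lstsq(A,q[:,1],rcond=None)[0];r=abs(A@s-q[:,1]);A,q=A[r<max(4,1.5*np.median(r))],q[r<max(4,1.5*np.median(r))]
print("face y=a x+b",s,len(q),q.min(0).round(),q.max(0).round(),"y at 560",s@[560,1])
s=get_state();print(s["time_s"],s["tcp_pos"].round(),s["ee_rot"])
E
```

```text
cam t top [ 272.  -71. 1165.] side [ 292. -927.  688.]
flange top pts 130 [537. -21.  69.] [603. 132.  78.] ((570.9012451171875, 54.34230041503906), (147.2047576904297, 54.3572998046875), 78.72734069824219)
near cheek top 482 ((541.5775146484375, 87.38375854492188), (100.77192687988281, 32.27383041381836), 77.64800262451172)
face y=a x+b [-0.21212262 99.69991913] 115 [538. -24.  41.] [574. -12.  69.] y at 560 -19.08874680923428
1.4833 [437. 173. 227.] [2.18010328e-01 3.13147842e+00 2.96217478e-03]
```

Emit:
move_arm(plan=[{"dp": [0.05, -0.33, 0], "rot": [0, 0, 0], "jaw": 1}, {"dp": [0.1, -0.66, 0], "rot": [0, 0, 0], "jaw": 1}, {"dp": [0.1, -1, 0], "rot": [0, 0, 0], "jaw": 1}])

```text
time_s: 1.73
tcp_pos: [449.8, 51.3, 227.6]
ee_rot: [0.218, 3.129, 0.004]
force: [1.3, 0.2, 0.9]
width: 91.7
```

Emit:
move_arm(plan=[{"dp": [0.05, -0.33, 0], "rot": [0, 0, 0], "jaw": 1}, {"dp": [0.1, -0.66, 0], "rot": [0, 0, 0], "jaw": 1}, {"dp": [0.1, -1, 0], "rot": [0, 0, 0], "jaw": 1}])

```text
time_s: 1.98
tcp_pos: [462.7, -70.6, 228.2]
ee_rot: [0.217, 3.127, 0.004]
force: [1.5, 0.4, -0.6]
width: 92.0
```

Emit:
move_arm(plan=[{"dp": [0, -0.33, 0], "rot": [0, 0, 0], "jaw": 1}, {"dp": [0, -0.66, 0], "rot": [0, 0, 0], "jaw": 1}, {"dp": [0, -1, 0], "rot": [0, 0, 0], "jaw": 1}, {"dp": [0, -1, 0], "rot": [0, 0, 0], "jaw": 1}])

```text
time_s: 2.32
tcp_pos: [461.5, -200.2, 228.8]
ee_rot: [0.234, 3.124, -0.004]
force: [0.1, -0.9, 0.5]
width: 92.3
```

```bash
python3 - <<'E'
from h import *
s=get_state();print(s["time_s"],s["tcp_pos"].round(),s["ee_rot"])
f=grab_frame("wrist");save(f,"w1.png");P=cloud(f);np.savez("w1.npz",**f)
fin=np.isfinite(P).all(-1)
p=P[fin];print(p.min(0),p.max(0))
k=(p[:,2]>12)&(p[:,2]<45)&(p[:,0]>320)&(p[:,0]<545)&(p[:,1]>-290)&(p[:,1]<-150);t=p[k]
print(len(t),cv2.minAreaRect(t[:,:2].astype(np.float32)))
h=t[(t[:,0]>370)&(t[:,0]<490)&(t[:,2]>25)]
xs=np.arange(375,490,15)
for x in xs:
    y=h[abs(h[:,0]-x)<5]; 
    if len(y)>3: print(x,len(y),y[:,1].min().round(1),y[:,1].max().round(1),np.median(y[:,2]).round(1))
hd=t[t[:,0]>495];print("head",hd.min(0),hd.max(0))
E
```

```text
2.3167 [ 461. -200.  229.] [ 0.23419293  3.1244091  -0.00422166]
[ 226.6879815  -574.44888323   -4.35848836] [722.75028034 135.3073745  343.65241137]
5361 ((437.7928466796875, -221.8294677734375), (79.33499908447266, 193.95123291015625), 81.64779663085938)
375 225 -225.9 -201.9 30.8
390 220 -228.7 -204.0 30.8
405 213 -230.5 -205.7 30.8
420 201 -231.8 -208.0 30.8
435 199 -234.3 -209.5 30.9
450 187 -236.3 -212.0 30.9
465 177 -238.4 -214.3 30.8
480 179 -240.5 -215.7 31.0
head [ 495.03625606 -274.29786248   13.26613341] [ 538.00099804 -191.7989437    37.44845933]
```

View pics/w1.png

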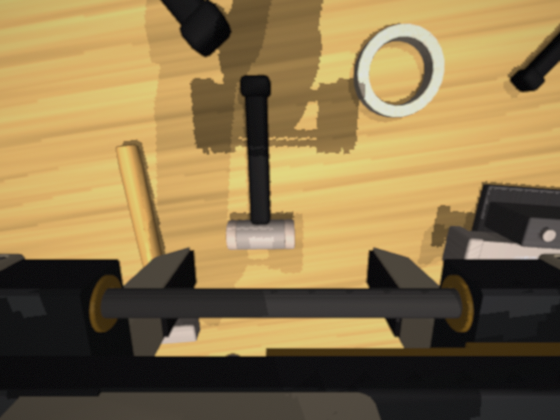

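The wrist view shows the handle from (257,90) to (260,215) and the head at (260,234). The grip point is at about (462,−226), with yaw −0.135 and the handle top at z 31. All of this matches the given sizes, so I descend and grip.

Emit:
move_arm(plan=[{"dp": [0, -0.2, -0.3], "rot": [0, 0, 0.005], "jaw": 1}, {"dp": [0, -0.215, -0.65], "rot": [0, 0, 0.009], "jaw": 1}, {"dp": [0, -0.215, -1], "rot": [0, 0, 0.009], "jaw": 1}, {"dp": [0, -0.215, -1], "rot": [0, 0, 0.009], "jaw": 1}])

```text
time_s: 2.7
tcp_pos: [457.0, -218.6, 102.2]
ee_rot: [-0.208, -3.131, -0.007]
force: [-0.6, 0.8, -0.3]
width: 92.1
```

```bash
python3 - <<'E'
from h import *
s=get_state();print(s["time_s"],s["tcp_pos"].round(1),s["ee_rot"],s["force"])
E
```

```text
2.7 [ 457.  -218.6  102.2] [-0.20783843 -3.13119112 -0.00746931] [-0.60089907  0.76790616 -0.31926415]
```

Emit:
move_arm(plan=[{"dp": [0.04, -0.06, -0.25], "rot": [0, 0, 0], "jaw": 1}, {"dp": [0.04, -0.06, -0.5], "rot": [0, 0, 0], "jaw": 1}, {"dp": [0.04, -0.06, -0.7], "rot": [0, 0, 0], "jaw": 1}, {"dp": [0.04, -0.06, -0.8], "rot": [0, 0, 0], "jaw": 1}, {"dp": [0.04, -0.06, -0.8], "rot": [0, 0, 0], "jaw": 1}])

```text
time_s: 3.12
tcp_pos: [461.0, -224.1, 5.0]
ee_rot: [-0.205, -3.128, -0.01]
force: [0.1, -0.2, -0.3]
width: 92.3
```

Emit:
move_arm(plan=[{"dp": [0, -0.01, 0], "rot": [0, 0, 0], "jaw": 0.5}, {"dp": [0, -0.01, 0], "rot": [0, 0, 0], "jaw": 0}, {"dp": [0, -0.01, 0], "rot": [0, 0, 0], "jaw": 0}, {"dp": [0, -0.01, 0], "rot": [0, 0, 0], "jaw": 0}, {"dp": [0, -0.01, 0], "rot": [0, 0, 0], "jaw": 0}, {"dp": [0, -0.01, 0], "rot": [0, 0, 0], "jaw": 0}, {"dp": [0, -0.01, 0], "rot": [0, 0, 0], "jaw": 0}], squeeze=55)

```text
time_s: 3.7
tcp_pos: [461.2, -225.4, 5.4]
ee_rot: [-0.206, -3.129, -0.01]
force: [-0.1, -0.8, -0.2]
width: 49.8
```

Emit:
move_arm(plan=[{"dp": [0, 0, 0.1], "rot": [0, 0, 0], "jaw": 0}, {"dp": [0, 0, 0.28], "rot": [0, 0, 0], "jaw": 0}, {"dp": [0, 0, 0.28], "rot": [0, 0, -0.05], "jaw": 0}, {"dp": [0, 0, 0.28], "rot": [0, 0, -0.05], "jaw": 0}])

```text
time_s: 4.03
tcp_pos: [462.4, -225.9, 40.9]
ee_rot: [-0.333, -3.121, -0.009]
force: [-0.5, 0.8, -0.5]
width: 23.3
```

Emit:
move_arm(plan=[{"dp": [0, 0, 0], "rot": [0, 0, 0], "jaw": 0}])

```text
time_s: 4.12
tcp_pos: [462.2, -225.8, 41.4]
ee_rot: [-0.33, -3.121, -0.009]
force: [-0.3, 0.4, 0.9]
width: 16.4
```

```bash
python3 - <<'E'
from h import *
s=get_state();print(s["width"],s["force"])
f=grab_frame("wrist");save(f,"w2.png")
E
```

```text
16.441305583358393 [-0.29767219  0.39179855  0.86384945]
```

View pics/w2.png

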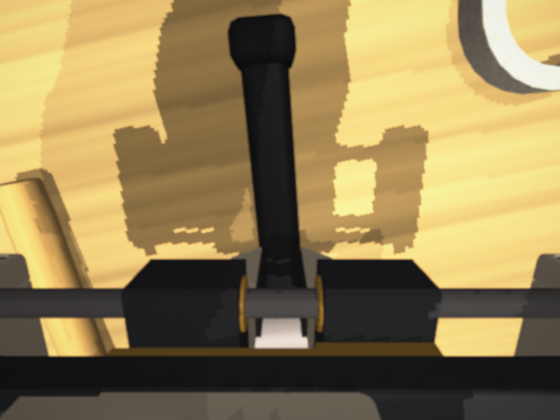

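I lifted before the slow fingers had closed. The mallet still lies undisturbed, with its handle centred between the fingers at (275,180). I reopen, turn back, descend and close fully this time.

Emit:
move_arm(plan=[{"dp": [0, 0, 0.02], "rot": [0, 0, 0.05], "jaw": 0.65}, {"dp": [0, 0, 0.02], "rot": [0, 0, 0.05], "jaw": 0.65}, {"dp": [0, 0, 0.02], "rot": [0, 0, 0.05], "jaw": 0.65}, {"dp": [0, 0, 0.02], "rot": [0, 0, 0.05], "jaw": 0.65}, {"dp": [0, 0, 0.02], "rot": [0, 0, 0.05], "jaw": 0.65}, {"dp": [0, 0, 0.02], "rot": [0, 0, 0.05], "jaw": 0.65}])

```text
time_s: 4.67
tcp_pos: [462.3, -225.9, 43.6]
ee_rot: [-0.209, -3.131, -0.009]
force: [-0.3, 0.0, -0.3]
width: 47.7
```

Emit:
move_arm(plan=[{"dp": [0, 0, -0.2], "rot": [0, 0, 0], "jaw": 0.55}, {"dp": [0, 0, -0.32], "rot": [0, 0, 0], "jaw": 0.5}, {"dp": [0, 0, -0.325], "rot": [0, 0, 0], "jaw": 0}, {"dp": [0, 0, -0.325], "rot": [0, 0, 0], "jaw": 0}, {"dp": [0, 0, -0.325], "rot": [0, 0, 0], "jaw": 0}, {"dp": [0, 0, -0.325], "rot": [0, 0, 0], "jaw": 0}, {"dp": [0, 0, -0.325], "rot": [0, 0, 0], "jaw": 0}, {"dp": [0, 0, -0.325], "rot": [0, 0, 0], "jaw": 0}], squeeze=55)

```text
time_s: 5.33
tcp_pos: [463.0, -226.3, 5.4]
ee_rot: [-0.209, -3.133, -0.008]
force: [0.5, 0.0, 1.7]
width: 23.9
```

Emit:
move_arm(plan=[{"dp": [0, 0, 0], "rot": [0, 0, 0], "jaw": 0}, {"dp": [0, 0, 0], "rot": [0, 0, 0], "jaw": 0}])

```text
time_s: 5.5
tcp_pos: [463.1, -226.3, 5.7]
ee_rot: [-0.209, -3.133, -0.008]
force: [-0.3, 0.6, -3.0]
width: 24.0
```

Emit:
move_arm(plan=[{"dp": [0, 0, 0.1], "rot": [0, 0, 0], "jaw": 0}, {"dp": [0, 0, 0.3], "rot": [0, 0, -0.02], "jaw": 0}, {"dp": [0, 0, 0.4], "rot": [0, 0, -0.051], "jaw": 0}, {"dp": [0, 0, 0.4], "rot": [0, 0, -0.051], "jaw": 0}])

```text
time_s: 5.83
tcp_pos: [465.1, -227.2, 56.8]
ee_rot: [0.337, 3.12, 0.006]
force: [1.0, 0.3, -2.5]
width: 23.3
```

```bash
python3 - <<'E'
from h import *
P=cloud(dict(np.load("top.npz")));r=P[188:236,240:288].reshape(-1,3);r=r[r[:,2]>5];print("ring",np.nanpercentile(r,[1,99],axis=0).round())
f=grab_frame("wrist");P=cloud(f);p=P[np.isfinite(P).all(-1)];s=get_state();print(s["tcp_pos"].round(1),s["ee_rot"].round(3),s["force"].round(1),s["width"])
x,y,z=s["tcp_pos"]
k=(p[:,2]>z-12)&(p[:,2]<z+48)&(abs(p[:,1]-y)<60)&(p[:,0]<x+80)&(p[:,0]>x-140);t=p[k]
for a in range(-130,-25,20):
    q=t[abs(t[:,0]-x-a)<5]
    if len(q)>5: m=q[:,2]>np.percentile(q[:,2],40); q=q[m];print(a,len(q),q[:,1].min().round(1),q[:,1].max().round(1),np.median(q[:,2]).round(1))
E
```

```text
ring [[ 315. -103.    6.]
 [ 402.  -16.   28.]]
[ 464.3 -226.8   55.5] [0.333 3.122 0.006] [-0.3 -0.5 -3.6] 23.48916433876662
-110 1276 -216.7 -188.1 85.9
-90 1058 -217.3 -196.0 82.0
-70 924 -221.3 -200.7 82.2
-50 820 -225.8 -203.9 82.3
-30 715 -229.5 -209.7 82.5
```

Mallet is held level and yaw is aligned at −0.215. The ring is 28 mm high, so I strike at a head height of about 53 mm to clear it.

Emit:
move_arm(plan=[{"dp": [0.05, 0.25, 0], "rot": [0, 0, 0], "jaw": 0}, {"dp": [0.1, 0.5, 0], "rot": [0, 0, 0], "jaw": 0}, {"dp": [0.15, 0.75, 0], "rot": [0, 0, 0], "jaw": 0}, {"dp": [0.17, 0.95, 0], "rot": [0, 0, 0], "jaw": 0}, {"dp": [0.17, 0.95, 0], "rot": [0, 0, 0], "jaw": 0}])

```text
time_s: 6.3
tcp_pos: [484.6, -105.9, 54.6]
ee_rot: [-0.319, -3.125, -0.012]
force: [-0.0, 0.1, -2.9]
width: 23.4
```

Emit:
move_arm(plan=[{"dp": [0.03, 0.12, -0.05], "rot": [0, 0, -0.006], "jaw": 0}, {"dp": [0.035, 0.24, -0.11], "rot": [0, 0, -0.006], "jaw": 0}, {"dp": [0.035, 0.25, -0.11], "rot": [0, 0, -0.006], "jaw": 0}, {"dp": [0.035, 0.25, -0.11], "rot": [0, 0, -0.006], "jaw": 0}])

```text
time_s: 6.63
tcp_pos: [487.6, -74.9, 40.4]
ee_rot: [-0.328, -3.122, -0.012]
force: [0.5, -0.4, -3.4]
width: 23.3
```

```bash
python3 - <<'E'
from h import *
s=get_state();p=s["tcp_pos"];y=np.array([.211,.977]);x=np.array([.977,-.211]);print(p.round(1),s["ee_rot"].round(3),"lat",p[:2]@x,"drive",p[:2]@y)
f=grab_frame("side");g=grab_frame("top")
a=cv2.resize(f["frame"][150:270,270:410,::-1],(400,343),interpolation=2);b=cv2.resize(g["frame"][60:180,170:310,::-1],(400,343),interpolation=2)
cv2.imwrite("pics/d.png",cv2.hconcat([a,b]))
E
```

```text
[487.6 -74.9  40.4] [-0.328 -3.122 -0.012] lat 492.19765202411065 drive 29.74736371021912
```

View pics/d.png

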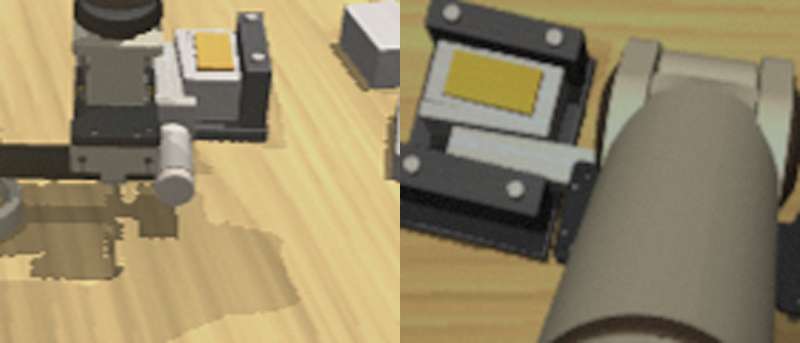

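The head (side crop, 175,165) stands squarely before the flange with a gap. First short tap now.

Emit:
move_arm(plan=[{"dp": [0.037, 0.094, 0], "rot": [0, 0, 0], "jaw": 0}, {"dp": [0.058, 0.192, 0], "rot": [0, 0, 0], "jaw": 0}, {"dp": [0.076, 0.273, 0], "rot": [0, 0, 0], "jaw": 0}, {"dp": [0.09, 0.338, 0], "rot": [0, 0, 0], "jaw": 0}], squeeze=60)

```text
time_s: 7.07
tcp_pos: [500.0, -35.5, 41.4]
ee_rot: [0.334, 3.123, 0.01]
force: [0.9, -3.8, -2.2]
width: 24.0
```

Emit:
move_arm(plan=[{"dp": [-0.035, -0.163, 0], "rot": [0, 0, 0], "jaw": 0}, {"dp": [-0.07, -0.325, 0], "rot": [0, 0, 0], "jaw": 0}, {"dp": [-0.088, -0.407, 0], "rot": [0, 0, 0], "jaw": 0}, {"dp": [-0.088, -0.407, 0], "rot": [0, 0, 0], "jaw": 0}])

```text
time_s: 7.4
tcp_pos: [488.9, -86.5, 41.4]
ee_rot: [0.338, 3.123, 0.009]
force: [-0.3, 0.4, -3.5]
width: 23.8
```

```bash
cat > m.py <<'E'
from h import *
import sys
s=get_state();p=s["tcp_pos"];y=np.array([.211,.977]);x=np.array([.977,-.211]);print(s["time_s"],p.round(1),s["ee_rot"].round(3),"lat",p[:2]@x,"drive",p[:2]@y,s["width"])
f=grab_frame("side");Q=cloud(f);q=Q.reshape(-1,3)
d=q[:,:2]@y;l=q[:,:2]@x
for n,zz in(("z60-70",(57,68)),("z40-57",(40,57))):
    k=(l>530)&(l<566)&(q[:,2]>zz[0])&(q[:,2]<zz[1])&(d>p[:2]@y+46)&(d<150)
    print(n,k.sum(),np.percentile(d[k],[2,10,25,50]).round(1) if k.sum()>5 else "")
g=grab_frame("top")
a=cv2.resize(f["frame"][150:270,270:410,::-1],(400,343),interpolation=2);b=cv2.resize(g["frame"][60:180,170:310,::-1],(400,343),interpolation=2)
cv2.imwrite("pics/%s.png"%sys.argv[1],cv2.hconcat([a,b]))
E
python3 m.py e
```

```text
7.4 [488.9 -86.5  41.4] [0.338 3.123 0.009] lat 495.8649424694925 drive 18.616331009580627 23.779047962380442
z60-70 54 [108.6 109.6 110.9 112.4]
z40-57 54 [107.7 109.1 111.2 112.2]
```

View pics/e.png

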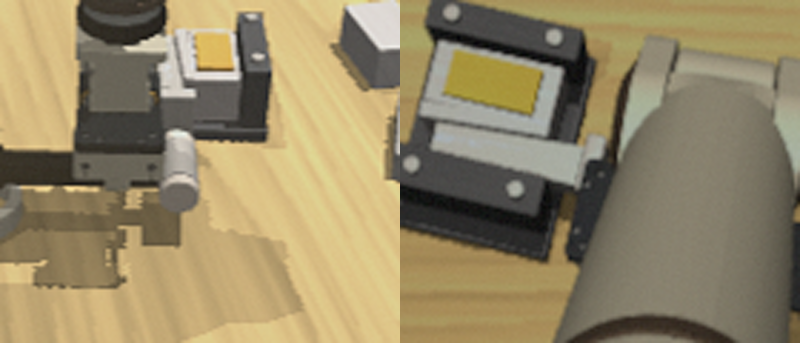

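The first tap moved the flange face from about 99.5 to 111 mm along the drive, so it is partly in, and the mallet is drawn clear. Second tap now.

Emit:
move_arm(plan=[{"dp": [0.035, 0.163, 0], "rot": [0, 0, 0], "jaw": 0}, {"dp": [0.065, 0.326, 0], "rot": [0, 0, 0], "jaw": 0}, {"dp": [0.087, 0.448, 0], "rot": [0, 0, 0], "jaw": 0}, {"dp": [0.104, 0.529, 0], "rot": [0, 0, 0], "jaw": 0}, {"dp": [0.117, 0.586, 0], "rot": [0, 0, 0], "jaw": 0}])

```text
time_s: 7.92
tcp_pos: [503.4, -12.6, 41.4]
ee_rot: [-0.333, -3.124, -0.01]
force: [-4.5, -18.8, 3.2]
width: 23.5
```

Emit:
move_arm(plan=[{"dp": [0.004, 0.016, 0], "rot": [0, 0, 0], "jaw": 0}])

```text
time_s: 8.0
tcp_pos: [503.5, -12.9, 41.5]
ee_rot: [-0.336, -3.122, -0.005]
force: [-3.6, -12.3, 2.4]
width: 23.6
```

Force jumped to 19 N at drive 93.9 (face at about 134, predicted home about 133), so it is at the stop. I draw clear and check.

Emit:
move_arm(plan=[{"dp": [-0.035, -0.163, 0], "rot": [0, 0, 0], "jaw": 0}, {"dp": [-0.07, -0.325, 0], "rot": [0, 0, 0], "jaw": 0}, {"dp": [-0.105, -0.49, 0], "rot": [0, 0, 0], "jaw": 0}, {"dp": [-0.105, -0.49, 0], "rot": [0, 0, 0], "jaw": 0}])

```text
time_s: 8.33
tcp_pos: [489.6, -76.0, 41.4]
ee_rot: [-0.343, -3.121, -0.002]
force: [0.6, -0.8, -3.6]
width: 23.7
```

```bash
python3 m.py f
```

```text
8.3333 [489.6 -76.   41.4] [-3.430e-01 -3.121e+00 -2.000e-03] lat 494.3412811396595 drive 29.06219004865104 23.658072689354494
z60-70 40 [129.4 130.6 131.3 132.6]
z40-57 52 [128.8 130.7 132.3 133.1]
```

View pics/f.png

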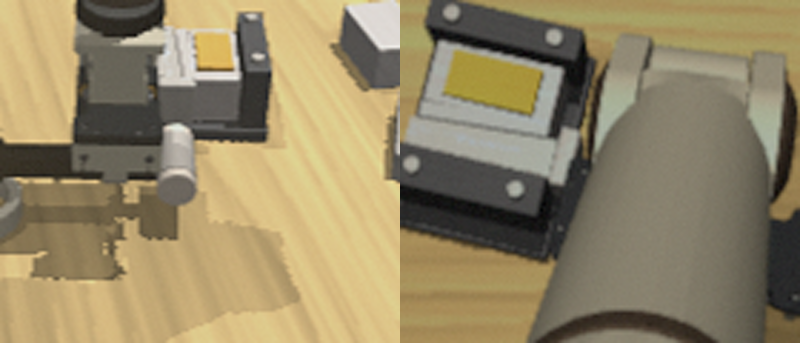

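The flange now abuts the cheeks (top crop, 565,150), face at about 133. One further firm tap will confirm that it advances no more.

Emit:
move_arm(plan=[{"dp": [0.044, 0.203, 0], "rot": [0, 0, 0], "jaw": 0}, {"dp": [0.079, 0.366, 0], "rot": [0, 0, 0], "jaw": 0}, {"dp": [0.102, 0.472, 0], "rot": [0, 0, 0], "jaw": 0}, {"dp": [0.117, 0.541, 0], "rot": [0, 0, 0], "jaw": 0}, {"dp": [0.119, 0.55, 0], "rot": [0, 0, 0], "jaw": 0}])

```text
time_s: 8.85
tcp_pos: [502.5, -12.1, 41.5]
ee_rot: [-0.348, -3.117, 0.006]
force: [-7.7, -19.3, 7.1]
width: 23.7
```

Emit:
move_arm(plan=[{"dp": [-0.035, -0.163, 0], "rot": [0, 0, 0], "jaw": 0}, {"dp": [-0.07, -0.325, 0], "rot": [0, 0, 0], "jaw": 0}, {"dp": [-0.105, -0.49, 0], "rot": [0, 0, 0], "jaw": 0}, {"dp": [-0.14, -0.65, 0], "rot": [0, 0, 0], "jaw": 0}, {"dp": [-0.14, -0.65, 0], "rot": [0, 0, 0], "jaw": 0}])

```text
time_s: 9.27
tcp_pos: [484.8, -93.4, 41.4]
ee_rot: [-0.353, -3.115, 0.009]
force: [-0.2, -0.7, -2.6]
width: 23.3
```

The stop is at the same place (drive 94.2, 19 N), so the wedge is home. I carry the mallet back to its free spot.

Emit:
move_arm(plan=[{"dp": [-0.02, -0.25, 0.08], "rot": [0, 0, 0], "jaw": 0}, {"dp": [-0.06, -0.5, 0.08], "rot": [0, 0, 0], "jaw": 0}, {"dp": [-0.1, -0.75, 0.05], "rot": [0, 0, 0], "jaw": 0}, {"dp": [-0.15, -0.95, 0], "rot": [0, 0, 0], "jaw": 0}, {"dp": [-0.15, -0.95, 0], "rot": [0, 0, 0], "jaw": 0}])

```text
time_s: 9.68
tcp_pos: [465.3, -212.2, 40.9]
ee_rot: [-0.362, -3.114, 0.013]
force: [1.0, -0.1, -3.4]
width: 23.2
```

```bash
python3 - <<'E'
from h import *
f=grab_frame("wrist");P=cloud(f);p=P[np.isfinite(P).all(-1)];s=get_state();print(s["tcp_pos"].round(1),s["ee_rot"].round(3),s["force"].round(1),s["width"])
x,y,z=s["tcp_pos"]
t=p[(p[:,2]>z-12)&(p[:,2]<z+48)&(abs(p[:,1]-y)<60)]
for a in range(-110,-25,20):
    q=t[abs(t[:,0]-x-a)<5]
    if len(q)>5: q=q[q[:,2]>np.percentile(q[:,2],40)];print(a,len(q),q[:,1].min().round(1),q[:,1].max().round(1),np.median(q[:,2]).round(1))
E
```

```text
[ 465.9 -209.2   41. ] [-0.359 -3.114  0.01 ] [ 0.9  0.6 -2.9] 23.236869733480013
-110 1365 -199.2 -171.6 71.0
-90 1057 -200.7 -179.4 66.9
-70 923 -205.8 -184.4 66.9
-50 809 -210.3 -189.1 66.9
-30 713 -215.2 -193.9 66.9
```

Mallet is still level in the grip, so I lower it 35 mm.

Emit:
move_arm(plan=[{"dp": [0, 0, -0.1], "rot": [0, 0, 0], "jaw": 0}, {"dp": [0, 0, -0.2], "rot": [0, 0, 0], "jaw": 0}, {"dp": [0, 0, -0.27], "rot": [0, 0, 0], "jaw": 0}, {"dp": [0, 0, -0.29], "rot": [0, 0, 0], "jaw": 0}, {"dp": [0, 0, -0.29], "rot": [0, 0, 0], "jaw": 0}])

```text
time_s: 10.15
tcp_pos: [465.7, -207.0, 5.6]
ee_rot: [-0.355, -3.112, 0.007]
force: [-2.1, 1.9, 2.2]
width: 23.8
```

Emit:
move_arm(plan=[{"dp": [0, 0, 0], "rot": [0, 0, 0], "jaw": 0.7}, {"dp": [0, 0, 0], "rot": [0, 0, 0], "jaw": 0.7}, {"dp": [0, 0, 0], "rot": [0, 0, 0], "jaw": 0.7}, {"dp": [0, 0, 0], "rot": [0, 0, 0], "jaw": 0.7}, {"dp": [0, 0, 0], "rot": [0, 0, 0], "jaw": 0.7}, {"dp": [0, 0, 0], "rot": [0, 0, 0], "jaw": 0.7}])

```text
time_s: 10.65
tcp_pos: [465.9, -207.0, 5.5]
ee_rot: [-0.355, -3.112, 0.007]
force: [-0.5, 0.6, 0.6]
width: 59.0
```

Emit:
move_arm(plan=[{"dp": [0, 0, 0.1], "rot": [0, 0, 0], "jaw": 0.7}, {"dp": [0, 0, 0.35], "rot": [0, 0, 0], "jaw": 0.7}, {"dp": [0, 0, 0.65], "rot": [0, 0, 0], "jaw": 0.7}, {"dp": [0, 0, 1], "rot": [0, 0, 0], "jaw": 0.7}, {"dp": [0, 0, 1], "rot": [0, 0, 0], "jaw": 0.7}])

```text
time_s: 11.07
tcp_pos: [470.7, -209.2, 133.7]
ee_rot: [0.356, 3.118, -0.012]
force: [1.0, -1.2, 1.2]
width: 64.2
```

Emit:
move_arm(plan=[{"dp": [-0.2, 0, 0.3], "rot": [0, 0, 0], "jaw": 0.7}, {"dp": [-0.3, 0, 0.6], "rot": [0, 0, 0], "jaw": 0.7}, {"dp": [-0.4, 0, 0.9], "rot": [0, 0, 0], "jaw": 0.7}, {"dp": [-0.4, 0, 0.9], "rot": [0, 0, 0], "jaw": 0.7}])

```text
time_s: 11.4
tcp_pos: [424.2, -211.6, 249.6]
ee_rot: [0.359, 3.107, -0.018]
force: [1.2, -0.3, -0.1]
width: 64.0
```

```bash
python3 m.py g; python3 - <<'E'
from h import *
f=grab_frame("side");save(f,"h.png");P=cloud(f);y=np.array([.211,.977])
p=P[240:280,230:360].reshape(-1,3);p=p[(p[:,2]>10)];print(np.nanpercentile(p,[1,50,99],axis=0).round())
E
```

```text
11.4 [ 424.2 -211.6  249.6] [ 0.359  3.107 -0.018] lat 459.11837848822427 drive -117.21292973288409 64.02253272344021
z60-70 44 [129.7 131.3 132.  133.2]
z40-57 64 [130.2 130.8 131.5 133. ]
[[ 271. -279.   11.]
 [ 421. -217.   31.]
 [ 533. -176.   50.]]
```

View pics/h.png

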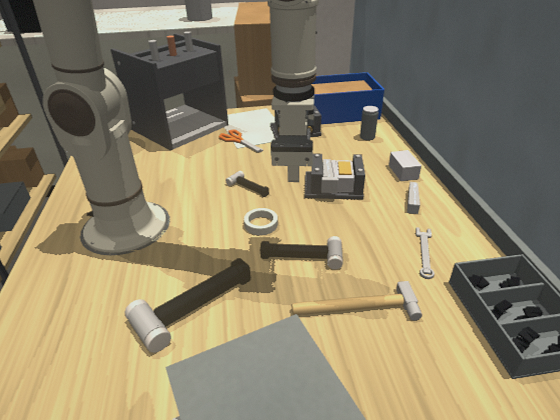

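The mallet lies flat on the bench at (300,252), the wedge flange is flush with the holder at (328,180), and the gripper is clear. Handing in.

```bash
python3 -c "
from bench import ticket;print(ticket.job_done())"
```

```text
the job is handed in; nothing more can be done
None
```

The wedge is home in the nearer holder and the mallet lies flat on the bench. I handed the job in at about 11.5 s of the 43 s allowed; the hand-in gives no verdict.

- **First tap:** I held the middle-sized soft-faced mallet by its handle. The short tap moved the wedge about 11 mm, and I then drew the mallet clear.
- **Second tap:** this drove it about 23 mm more, to the stop, with about 19 N at the wrist. The flange is against the cheeks.
- **Third tap:** it stopped at the same place to within 0.3 mm, so the wedge advances no more.
- **Last checks:** the side camera put the flange face at 131–133 mm along the drive direction, against a predicted home of about 133 mm. From the mallet's stopping point it came out at about 134 mm, which agrees within the cameras' 2 mm accuracy. In the last picture the mallet is flat and the gripper is well clear.
- **What went wrong:** on the first grasp I lifted before the slow fingers had closed and came up empty. The mallet was not disturbed, and the second grasp held.

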